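# Fit the lever to the cam clamp and hold the block clamped

### The arm

A 6-joint arm with a two-finger parallel gripper is mounted at the origin on a cart in front of the work surface, level with it; the furniture and walls round the work are solid. World frame = base frame: x ahead of the robot, y to its left, z up, the work surface at z = 0. Lengths are in mm, angles in rad, forces in N, time in s.
With the tool pointing down it reaches from about 400 to 825 mm from the base axis. Payload 7 kg.
Tool frame: the origin (TCP) lies at the very end of the fingers, on their centre line; the grasp point (between the pads) lies 19 mm behind it; z points along the fingers, y is the line along which they close (so a half turn about z gives the same grasp; the last joint's range is limited). The gripper opens to 88 mm and grips with 3 to 60 N. Pads are 19 mm wide; open, the fingers measure 130 mm over their backs; the gripper's body (78 mm by 193 mm) begins 47 mm behind the grasp point.
Start: joints at [1.464, 0.359, 0.012, 0, -1.224, -0.288], TCP at [259.627, 623.048, 226.561] pointing down, gripper open.
Joint ranges: [-3.07, 3.07], [-1.43, 2.12], [-1.02, 1.25], [-3.03, 1.67], [-3.05, -0], [-3.03, 3.03]. Speed limits (rad/s): [2.39, 2.39, 3.01, 3.14, 3.14, 3.14].

### API

Orientations are given as a unit quaternion [x, y, z, w].
In Python, from plant import bot gives the robot as it stands. Calls block until the motion is done:
- bot.move_ptp(position, orientation): joint-space move of the TCP to a pose.
- bot.line_to(position, velocity=150, ori=None): straight line of the TCP; ori=None keeps the orientation; velocity is the mean speed in mm/s.
- bot.move_joints(angles): joint-space move.
- bot.move_gripper(opening, force=None): finger opening in mm; force is the grip in N (None keeps the last); returns when the fingers have stopped.
- bot.pause(seconds).
- bot.solve_ik(position, orientation): joint angles nearest the present ones, or None.
- bot.read_state(): the state.
- bot.camera(name): name is "scene" or "top"; returns the picture (384x512x3 uint8, red, green, blue); there is no depth.
- bot.get_calibration(name): a dict with "fx", "fy", "cx", "cy" (pixels), "view" (4x4, takes a point from world to camera coordinates). Camera axes: x right, y up, looking along -z (the intrinsics and any distortion apply to the point x, -y, -z); pixel columns grow to the right and rows downward; lengths in mm; the calibration is good to about 2 mm. A picture is of the moment at which its call begins. get_calibration takes no time and is no camera call.
A pose or a line that the arm cannot do raises bot.Unreachable and nothing moves.
- bot.close_job(): hands the job in; it is judged then, once.
The state is a dict: "t": time; "joint_pos": joint angles; "qvel": joint speeds; "tau": joint torques, N m; "tcp_pos": TCP position; "eef_rot": TCP orientation; "contact_force": force on the tool from outside, world axes, zero at the start; "moment": the same for the moment, N m; "width": finger opening in mm; "finger_force": force on a finger pad.
Only numpy, scipy, OpenCV 4.12 (cv2) and the standard library are available. Lean on these libraries where they do the work, as an engineer would, in place of code of your own. Each camera call takes 0.05 s, during which the arm holds its last target. There are 200 camera calls.

### The job

Clamp the aluminium block in the jig: fit the loose lever's square-bored hub, right way up, over the square end of the cam spindle until it sits fully home, and only then use the lever to turn the cam anticlockwise (seen from above) until its nose points straight at the sliding jaw, the point of highest lift, and not beyond. The cam is sprung and turns back if let go, so finish while still gripping the lever, holding the cam still at that highest point with the lever fully seated.

Things in the scene. Friction and masses are not known exactly. Their poses are not given: they have to be found in the camera images.
- jig: Clamping jig fixed to the bench, dark steel plate 206x90x12 mm. Origin on the bench under the vertical spindle; +x = the way the jaw slides (plate x -45 to 161, y +-45 mm). In line along +x: cam, aluminium jaw between two screwed guides (all under 28 mm high), block, sprung pad, steel fence (x 121 to 139 mm, 32 mm high, screw heads 36).
- square (a point): Middle of the upright square spindle end, 38 mm above the bench. Turns with the cam: z up, x along the cam's nose; the flats are square to x and y. 16x16 mm from 28 to 48 mm above the bench, then tapering to 8x8 mm at 56 mm. Round collar below it (27 mm wide, top at 28 mm) is the hub's seat.
- nose (a point): Tip of the egg-shaped steel cam's nose, on its top face 26 mm above the bench, 32 mm from the spindle axis (the rest of the cam reaches 20 mm). A dark line is scribed along the nose, another along the middle of the jaw.
- cam (a joint): Angle of the cam (rad), growing anticlockwise from above. 0 = at rest on its stop, nose 60 degrees clockwise of the jaw's sliding direction; 1.047 = nose straight at the jaw, highest lift (jaw pushed 12 mm); beyond, the lift falls, to a stop at 1.6. A spring turns it back with about 0.08 N m; turning takes up to about 0.2 N m while the block is pressed.
- hub (a point): Centre of the loose lever's hub, 12 mm above its underside; x along the arm, z up. Steel block 34x34 mm, 24 mm high, with a square hole 17.6x17.6 mm right through, flats square to x and y; fits the square in any of four quarter turns with about 0.1 rad of play. The two faces across y are free to grip. 0.2 kg. Seated, it is 40 mm above the bench.
- handle (a point): Middle of the lever's round black handle (16 mm diameter), 97 mm from the hub's centre along the arm and 20 mm above the hub's underside; it ends at 132 mm. A steel bar 12 mm wide, 13 to 24 mm above the underside, joins it to the hub. Seated, arm and handle pass 3 mm or more above the block.
- lever: The whole loose lever, lying flat, right way up at the start; origin at the centre of the hub's underside, x along the arm, z up.
- work: Aluminium block to be clamped, 32x50x25 mm, lying loose on the jig's plate between jaw and pad, top 37 mm above the bench. Origin at the centre of its underside. Not handled: the jaw pushes it against the pad.
- jaw: Aluminium sliding jaw, a loose flat block 45x35x12.5 mm lying between the guides; origin at the centre of its underside, x along the slide. The cam pushes it towards the block. Not handled.
- pad: Steel stop pad, 50 mm wide, on springs in front of the fence; its face is 106 mm ahead of the spindle. Origin = the jig's origin at rest, moving up to 6 mm along the jig's x. Jaw, block and pad touch after about 9 mm of the cam's 12 mm lift; at highest lift the pad presses the block with about 9 N.
There are look-alikes about, which are no part of the job. There is more than one size of the jig; the job needs the larger.

How it is judged (in metres and radians):
On the way, in this order (a step that is already met when the one before it is completed fails the run):
1. the lever's hub is fully home on the square, the cam still at rest (horizontal distance between hub and square below 0.004 m and z of hub in the frame of square below 0.005 m and angle between lever's own z axis and vertical below 0.1 rad and value of joint cam below 0.3 rad), for 0.2 s.
2. the cam is turned with the seated lever to its highest lift (horizontal distance between hub and square below 0.004 m and z of hub in the frame of square below 0.005 m and value of joint cam between 0.877 and 1.217 rad and contact force between the fingers and lever above 3 N), for 0.2 s.
At the end, for the whole second after the job is handed in: The cam stands still within 0.17 rad (10 degrees) of its highest lift, the lever's hub is right way up (within 0.1 rad) and home on the square (within 3 mm of its seat, 4 mm sideways), the fingers grip the lever with over 3 N, and the sprung pad and the block press on each other with over 5 N (all of step 2 and velocity of joint cam between -0.1 and 0.1 rad/s and angle between lever's own z axis and vertical below 0.1 rad and contact force between pad and work above 5 N); the arm keeps its last pose, push and grip.
It fails at once if the cam was turned well past its highest lift (by more than 0.35 rad) (value of joint cam above 1.4 rad).
It fails at once if the cam was turned before the lever sat on the square (value of joint cam above 0.4 rad and horizontal distance between hub and square above 0.01 m).
It also fails if it takes over 48 s, if anything falls off the work surface, if the arm or the gripper's body presses on something with over 40 N, if the wrist force passes 120 N, or if a joint passes its speed limit or range.

## Working session

There is one attempt and no reset: what is moved stays moved. The work goes in short steps, each a Python script; the robot and the scene stay as the last script left them, time stands still between calls to the robot, and variables do not carry over. Pictures are saved under pics/ and viewed, at most 10 in all, crops included, and the job is handed in when it is done.

```bash
ls; mkdir -p pics; python3 - <<'E'
from plant import bot
import cv2,numpy as np
for n in("scene","top"):
    im=bot.camera(n); cv2.imwrite(f"pics/{n}0.png",im[:,:,::-1]); c=bot.get_calibration(n); print(n,{k:(np.round(v,3).tolist()) for k,v in c.items()})
print(bot.read_state())
E
```

```text
pics
scene {'fx': 431.275, 'fy': 431.275, 'cx': 259.629, 'cy': 196.369, 'view': [[0.787, -0.617, 0.013, -449.729], [0.411, 0.541, 0.734, -262.584], [-0.46, -0.572, 0.679, -845.492], [0.0, 0.0, 0.0, 1.0]]}
top {'fx': 445.007, 'fy': 445.007, 'cx': 258.624, 'cy': 196.821, 'view': [[0.02, -1.0, 0.002, -47.315], [0.98, 0.02, 0.2, -578.255], [-0.2, -0.002, 0.98, -925.093], [0.0, 0.0, 0.0, 1.0]]}
{'t': 0.1, 'joint_pos': array([ 1.46407284e+00,  3.59309185e-01,  1.11507874e-02, -2.80324743e-04,
       -1.22415514e+00, -2.88085634e-01]), 'qvel': array([-0.00050504, -0.00450913,  0.00326082,  0.00022241, -0.00082575,
        0.00012993]), 'tau': array([-2.48065655e-03, -5.84165955e+01,  2.93752116e+01,  7.01548308e+00,
        1.02076528e-02, -4.11791859e-05]), 'tcp_pos': array([259.50022546, 622.63275   , 225.72555688]), 'eef_rot': array([ 9.80569260e-01, -1.96171693e-01, -6.25510110e-05,  7.67420973e-04]), 'contact_force': array([-0.33714497,  0.2737698 , -0.74388948]), 'moment': array([0.01453503, 0.04024423, 0.00259181]), 'finger_force': 0.0, 'width': 87.85019485243521}
```

View pics/scene0.png

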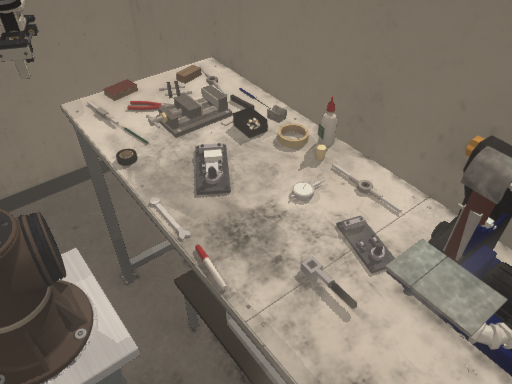

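View pics/top0.png

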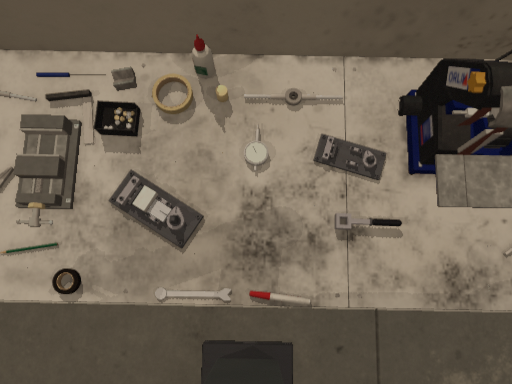

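The larger jig is at about (157,208) in top, with its spindle near (176,220) and its fence at the upper left. The lever hub is at (342,221), with the handle pointing right. I'll zoom in on both.

```bash
python3 - <<'E'
import cv2,numpy as np
t=cv2.imread("pics/top0.png")
a=cv2.resize(t[165:250,100:210],None,fx=7,fy=7,interpolation=cv2.INTER_CUBIC)
b=cv2.resize(t[200:245,325:410],None,fx=7,fy=7,interpolation=cv2.INTER_CUBIC)
cv2.imwrite("pics/c1.png",a);cv2.imwrite("pics/c2.png",b)
s=cv2.imread("pics/scene0.png")
A=cv2.resize(s[140:198,185:240],None,fx=6,fy=6,interpolation=cv2.INTER_CUBIC)
B=cv2.resize(s[255:313,295:365],None,fx=6,fy=6,interpolation=cv2.INTER_CUBIC)
cv2.imwrite("pics/c3.png",np.hstack([A,B]))
E
```

```text
(no output)
```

View pics/c1.png

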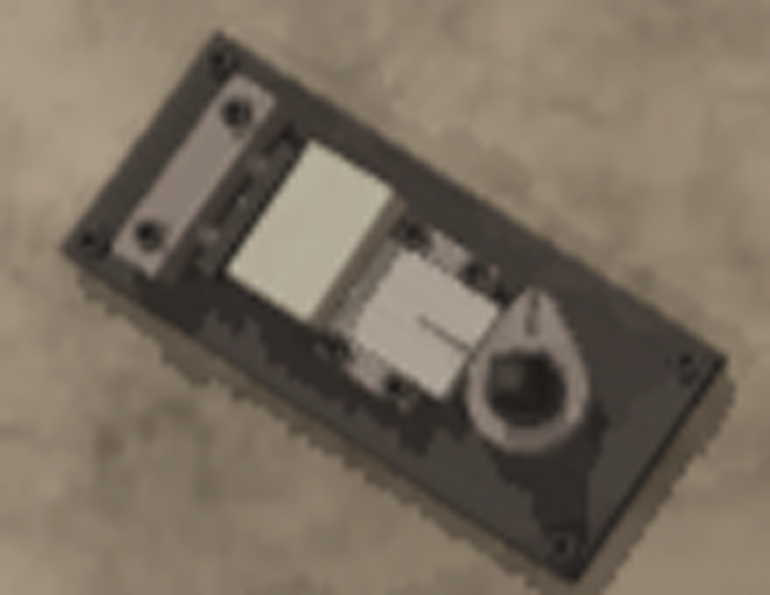

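View pics/c2.png

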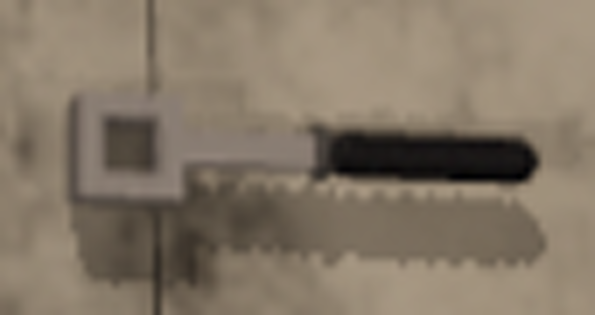

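View pics/c3.png

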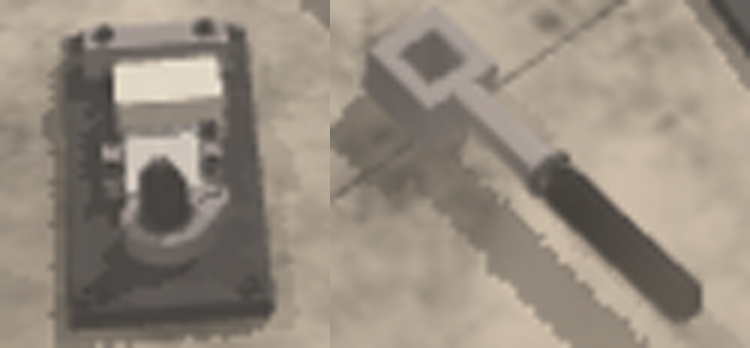

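The crops show the plate corners, the lever hub's top corners and its hole clearly. The lever lies with its handle to the right in top. The cam nose points up in the image, 60° clockwise of the jaw. Next I fit planar poses from these pixels in both views.

```bash
cat > h.py <<'E'
from plant import bot
import numpy as np, cv2
from scipy.spatial.transform import Rotation as R
def ray(name,uv,z):
    c=bot.get_calibration(name);V=np.array(c["view"]);Rm=V[:3,:3];o=-Rm.T@V[:3,3]
    uv=np.atleast_2d(np.asarray(uv,float))
    d=np.c_[(uv[:,0]-c["cx"])/c["fx"],-(uv[:,1]-c["cy"])/c["fy"],-np.ones(len(uv))]@Rm
    return (o+d*((z-o[2])/d[:,2])[:,None])[:,:2]
def fit(local,world):
    l=np.array(local,float);w=np.array(world);lc=l.mean(0);wc=w.mean(0)
    U,S,Vt=np.linalg.svd((l-lc).T@(w-wc));Rm=Vt.T@np.diag([1,np.linalg.det(Vt.T@U.T)])@U.T
    t=wc-Rm@lc;return t,np.arctan2(Rm[1,0],Rm[0,0]),np.linalg.norm(l@Rm.T+t-w,axis=1)
def crop(uv,off,s,dx=0): return (np.array(uv,float)-[dx,0]+.5)/s-.5+off
def quat(yaw_y):  # tool down, tool y axis along world angle yaw_y
    y=np.array([np.cos(yaw_y),np.sin(yaw_y),0]);z=np.array([0,0,-1.]);x=np.cross(y,z)
    return R.from_matrix(np.c_[x,y,z]).as_quat()
E
python3 - <<'E'
from h import *
np.set_printoptions(precision=2,suppress=True)
pl=[(161,45),(161,-45),(-45,-45),(-45,45)]
jt=crop([(65,250),(218,33),(725,360),(577,582)],[100,165],7)
js=crop([(62,42),(243,30),(272,303),(70,318)],[185,140],6)
print("jig top",fit(pl,ray("top",jt,12)));print("jig scene",fit(pl,ray("scene",js,12)))
n=ray("top",crop([(533,290),(527,393)],[100,165],7),26);print("nose,camcentre",n)
ht=crop([(72,95),(185,95),(185,200),(72,203)],[325,200],7)
hs=crop([(370,48),(437,8),(495,72),(430,108)],[295,255],6,330)
hl=[(-17,17),(17,17),(17,-17),(-17,-17)]
# top view: right=-y world ; arm to the right; lever y = up in image
print("hub top",fit(hl,ray("top",ht,24)));print("hub scene",ray("scene",hs,24),ray("scene",hs,24).mean(0))
hole=ray("top",crop([(131,145)],[325,200],7),24);print("hole",hole,ray("scene",crop([(435,54)],[295,255],6,330),24))
hd=ray("top",crop([(538,157),(325,153)],[325,200],7),20);print("handle end",hd, np.linalg.norm(hd-hole,axis=1), np.arctan2(*(hd[0]-hole[0])[::-1]))
hd=ray("scene",crop([(690,310),(540,175)],[295,255],6,330),20);print(hd)
E
```

```text
jig top (array([527.32, 151.28]), np.float64(1.0247959614339293), array([1.76, 1.28, 2.23, 2.  ]))
jig scene (array([525.71, 148.59]), np.float64(1.0308340530484779), array([1.56, 0.98, 1.63, 1.44]))
nose,camcentre [[560.48 152.75]
 [526.7  152.74]]
hub top (array([ 534.86, -227.32]), np.float64(-1.5617915032900098), array([0.91, 1.91, 0.83, 2.02]))
hub scene [[ 520.96 -212.06]
 [ 553.38 -213.27]
 [ 549.66 -247.92]
 [ 519.79 -245.37]] [ 535.94 -229.66]
hole [[ 535.88 -228.14]] [[ 537.98 -228.6 ]]
handle end [[ 535.3  -361.03]
 [ 535.17 -291.88]] [132.89  63.74] -1.5751588715358142
[[ 534.09 -358.58]
 [ 532.96 -288.43]]
```

```bash
python3 - <<'E'
from h import *
np.set_printoptions(precision=2,suppress=True)
for base in (0,np.pi):
    for p,y in (((535.8,-228.3,4),0),((526.5,150,60),-.019),((526.5,150,31),1.028)):
        print(base,bot.solve_ik(p,quat(base+y)))
E
```

```text
0 None
0 [ 0.64  0.32 -0.48  0.   -0.77  2.49]
0 [ 0.64  0.36 -0.5  -0.   -0.71 -2.75]
3.141592653589793 [-0.07  0.44 -0.45  0.   -0.68  0.07]
3.141592653589793 [ 0.64  0.32 -0.48  0.   -0.77 -0.65]
3.141592653589793 [ 0.64  0.36 -0.5   0.   -0.71  0.39]
```

```bash
python3 - <<'E'
from h import *
np.set_printoptions(precision=2,suppress=True)
q=quat(np.pi)
bot.move_ptp((535.8,-228.3,120),q)
bot.line_to((535.8,-228.3,4),120)
s=bot.read_state();print(s["tcp_pos"],s["contact_force"])
bot.move_gripper(20,40)
s=bot.read_state();print(s["t"],s["tcp_pos"],s["contact_force"],s["width"],s["finger_force"])
bot.line_to((535.8,-228.3,100),120)
s=bot.read_state();print(s["t"],s["tcp_pos"],s["contact_force"],s["width"],s["finger_force"],s["moment"])
bot.pause(.3)
a=bot.camera("scene");b=bot.camera("top")
cv2.imwrite("pics/scene1.png",a[:,:,::-1]);cv2.imwrite("pics/top1.png",b[:,:,::-1])
f=lambda im:cv2.resize(im[:,:,::-1],None,fx=4,fy=4,interpolation=cv2.INTER_CUBIC)
cv2.imwrite("pics/d.png",np.hstack([f(a[195:320,280:380]),f(b[180:305,320:420])]))
E
```

```text
[ 536.38 -228.39    4.66] [-0.15 -0.03  0.09]
5.275 [ 535.82 -228.3     3.99] [0.86 0.73 1.01] 33.751415096864925 39.93227266240865
6.225 [ 535.15 -228.15   99.16] [-0.12  0.02 -2.79] 33.22681864327379 39.93244425393641 [ 0.14  0.01 -0.01]
```

View pics/d.png

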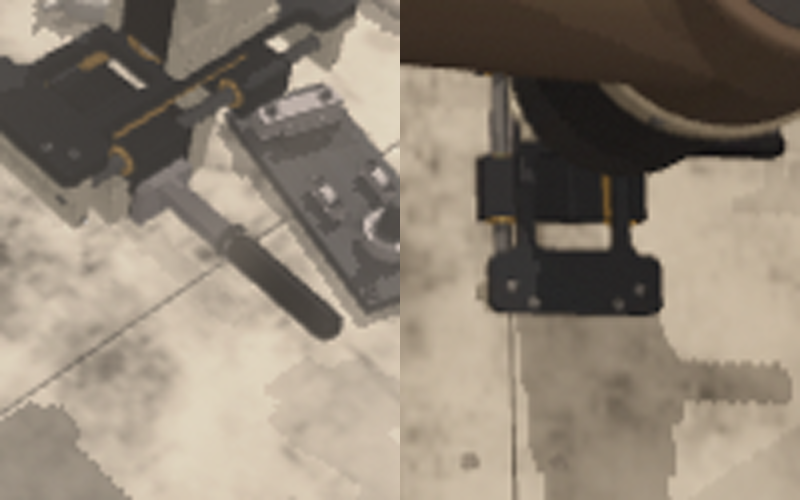

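The lever is gripped (33.2 mm) and level, with the handle still in line. Now I carry it over the spindle and lower it in small steps, shifting sideways as the force directs.

```bash
python3 - <<'E'
from h import *
np.set_printoptions(precision=2,suppress=True)
q=quat(np.pi-.019)
p=np.array([526.7,150.7])
bot.move_ptp((*p,110),q); bot.line_to((*p,66),80); bot.pause(.4)
b=bot.read_state();f0=b["contact_force"];m0=b["moment"];print(b["t"],b["tcp_pos"],f0,m0)
z=62.
while z>31.5:
    z-=1.5; bot.line_to((*p,z),25); bot.pause(.1)
    s=bot.read_state();f=s["contact_force"]-f0
    print(round(s["t"],2),z,p,s["tcp_pos"],f,s["moment"]-m0)
    if np.linalg.norm(f)>25: print("stop");break
    if np.linalg.norm(f[:2])>2: p=p+np.clip(.1*f[:2],-.8,.8)
E
```

```text
9.1417 [526.8  150.81  66.28] [ 0.08  0.58 -2.63] [ 0.09 -0.02  0.02]
9.61 60.5 [526.7 150.7] [526.71 150.7   60.45] [-0.17 -0.87  0.11] [ 0.03 -0.06 -0.05]
9.96 59.0 [526.7 150.7] [526.71 150.7   59.  ] [-1.27 -1.32  0.44] [-0.    0.03 -0.03]
10.31 57.5 [526.7 150.7] [526.69 150.7   57.49] [-0.37 -0.83 -0.53] [ 0.02 -0.04 -0.  ]
10.66 56.0 [526.7 150.7] [526.71 150.71  55.99] [-0.68 -1.05  1.74] [ 0.02 -0.02 -0.02]
11.01 54.5 [526.7 150.7] [526.76 150.81  54.54] [ 0.16 -0.69  0.95] [ 0.28 -0.   -0.02]
11.36 53.0 [526.7 150.7] [527.09 151.17  53.18] [ 1.16  3.41 -0.07] [ 1.2  -0.19 -0.01]
11.71 51.5 [526.82 151.04] [527.36 151.66  51.7 ] [1.24 4.49 1.3 ] [ 2.03 -0.49 -0.03]
12.06 50.0 [526.94 151.49] [527.29 152.01  49.94] [0.77 4.91 1.45] [ 2.2  -0.45  0.01]
12.41 48.5 [527.02 151.98] [527.25 152.11  48.35] [ 2.04  2.85 -0.75] [ 1.65 -1.11  0.02]
12.76 47.0 [527.22 152.27] [527.28 152.2   46.9 ] [ 2.39  2.23 -0.55] [ 1.11 -1.23  0.07]
13.11 45.5 [527.46 152.49] [527.31 152.26  45.38] [4.01 0.84 0.13] [ 0.56 -1.05  0.01]
13.46 44.0 [527.86 152.57] [527.36 152.23  43.77] [1.04 1.12 0.12] [ 0.4  -0.13 -0.  ]
13.81 42.5 [527.86 152.57] [527.56 152.3   42.36] [-0.03 -1.07  0.44] [ 0.11  0.02 -0.02]
14.16 41.0 [527.86 152.57] [527.81 152.49  40.95] [-0.53 -1.68  0.17] [0.   0.   0.02]
14.51 39.5 [527.86 152.57] [527.81 152.56  39.44] [ 0.36 -0.84 -0.16] [ 0.02 -0.05 -0.05]
14.86 38.0 [527.86 152.57] [527.85 152.58  38.  ] [ 1.09 -0.72 -0.05] [ 0.05 -0.02 -0.03]
15.21 36.5 [527.86 152.57] [527.86 152.54  36.48] [ 0.66 -0.72  0.48] [-0.01 -0.04 -0.04]
15.56 35.0 [527.86 152.57] [527.84 152.54  34.97] [-0.45 -0.26  0.47] [ 0.06 -0.05 -0.02]
15.91 33.5 [527.86 152.57] [527.84 152.55  33.47] [-0.23 -0.39  0.15] [ 0.04 -0.06 -0.04]
16.26 32.0 [527.86 152.57] [527.81 152.57  31.98] [ 0.53 -1.03  1.15] [-0.01 -0.05 -0.01]
16.61 30.5 [527.86 152.57] [528.78 152.81  31.86] [-1.94 -2.72 12.26] [-0.48  0.64  0.  ]
```

It slid on and met the seat at TCP z≈32, as expected (28 + 4). I ease the push and turn in small steps about the found axis, watching the torque.

```bash
python3 - <<'E'
from h import *
np.set_printoptions(precision=2,suppress=True)
p=(527.85,152.55,31.5)
bot.move_ptp(p,quat(np.pi-.019));bot.pause(.4)
s=bot.read_state();m0=s["moment"];f0=s["contact_force"];print(s["t"],s["tcp_pos"],f0,m0)
for a in np.arange(.08,.90,.08):
    bot.move_ptp(p,quat(np.pi-.019+a));bot.pause(.1)
    s=bot.read_state();M=R.from_quat(s["eef_rot"]).as_matrix()
    print(round(s["t"],2),round(a,2),round((np.arctan2(M[1,1],M[0,1])%(2*np.pi))-np.pi+.019,3),s["tcp_pos"],s["contact_force"],s["moment"],s["width"])
E
```

```text
17.2583 [528.08 152.67  31.89] [-1.56  0.42  5.4 ] [0.03 0.52 0.02]
17.61 0.08 0.078 [528.4  152.87  31.9 ] [-0.78 -0.43  6.06] [0.09 0.11 0.02] 33.502877678434324
17.96 0.16 0.157 [528.31 153.    31.86] [-1.19  0.98  6.31] [ 0.47  0.36 -0.05] 33.77152017346406
18.31 0.24 0.237 [528.35 153.    31.88] [-0.68  1.92  4.79] [ 0.42  0.26 -0.09] 33.017882859309914
18.66 0.32 0.317 [528.4  153.05  31.89] [-0.66  1.19  4.92] [ 0.43  0.21 -0.14] 33.76524078191843
19.01 0.4 0.397 [528.47 153.05  31.89] [-0.39  0.9   4.6 ] [ 0.49  0.06 -0.08] 33.72377396805812
19.36 0.48 0.476 [528.5  153.07  31.88] [0.42 1.56 5.58] [ 0.55 -0.   -0.03] 33.541534792212225
19.71 0.56 0.556 [528.57 153.12  31.89] [0.1  2.   5.63] [ 0.6  -0.15 -0.05] 33.27496587749344
20.06 0.64 0.635 [528.6  153.12  31.88] [1.24 1.78 5.52] [ 0.61 -0.21 -0.07] 33.38789403009959
20.41 0.72 0.715 [528.67 153.17  31.89] [1.04 1.68 5.43] [ 0.75 -0.36 -0.07] 33.628431673970766
20.76 0.8 0.795 [528.7  153.2   31.89] [1.7  1.86 4.83] [ 0.79 -0.53 -0.04] 33.60591578359923
21.11 0.88 0.874 [528.73 153.23  31.91] [2.51 1.9  6.02] [ 0.99 -0.67 -0.09] 33.61669447099462
```

```bash
python3 - <<'E'
from h import *
np.set_printoptions(precision=2,suppress=True)
p=(528.2,152.8,31.5)
for a in (.94,1.0,1.06,1.12,1.15):
    bot.move_ptp(p,quat(np.pi-.019+a));bot.pause(.1)
    s=bot.read_state()
    print(round(s["t"],2),a,s["tcp_pos"],s["contact_force"],s["moment"],s["finger_force"])
bot.pause(.3)
f=lambda im:cv2.resize(im[:,:,::-1],None,fx=5,fy=5,interpolation=cv2.INTER_CUBIC)
a=bot.camera("scene");b=bot.camera("top")
cv2.imwrite("pics/s2.png",a[:,:,::-1]);cv2.imwrite("pics/t2.png",b[:,:,::-1])
cv2.imwrite("pics/e.png",np.hstack([f(a[130:240,180:260]),f(b[155:265,110:190])]))
E
```

```text
21.46 0.94 [528.76 153.24  31.9 ] [0.64 2.07 6.54] [ 0.8  -0.25 -0.15] 39.9472069228068
21.81 1.0 [528.8  153.28  31.89] [0.95 1.05 6.02] [ 0.89 -0.29 -0.09] 39.94712452869862
22.16 1.06 [528.78 153.3   31.88] [1.54 2.48 5.59] [ 0.92 -0.29 -0.09] 39.946280303411186
22.51 1.12 [528.81 153.37  31.89] [0.46 1.66 5.88] [ 0.93 -0.27 -0.11] 39.94360693730414
22.86 1.15 [528.85 153.37  31.89] [1.67 2.53 5.73] [ 0.95 -0.29 -0.12] 39.94837793055922
```

View pics/e.png

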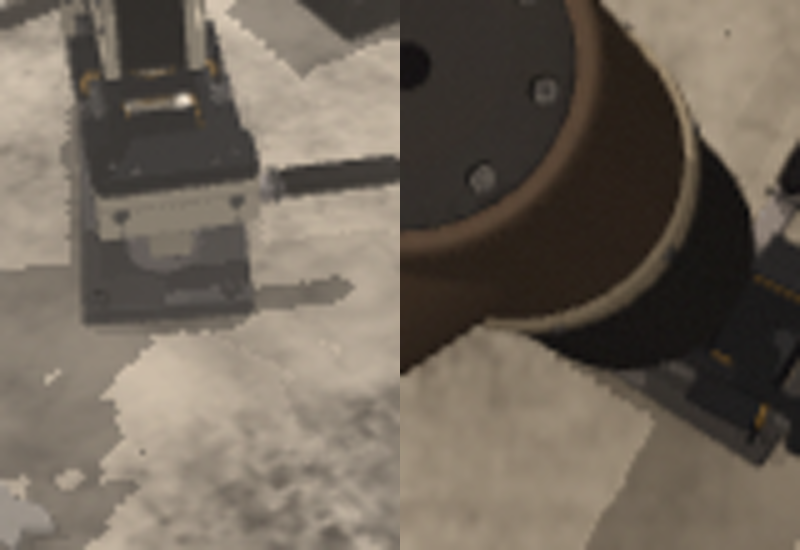

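The gripper hides the cam, but the handle shows in the scene view (collar near pixel (234,167)). I'll check the lever's actual yaw from its axis.

```bash
python3 - <<'E'
from h import *
s=cv2.imread("pics/s2.png");g=cv2.cvtColor(s,cv2.COLOR_BGR2GRAY)
m=np.zeros_like(g);m[150:180,236:290]=(g[150:180,236:290]<75)*255
n,l,st,c=cv2.connectedComponentsWithStats(m);i=1+np.argmax(st[1:,4]);print(st[i],c[i])
v,u=np.nonzero(l==i);w=ray("scene",np.c_[u,v],48.)
d=cv2.fitLine(w.astype(np.float32),cv2.DIST_HUBER,0,.01,.01).ravel();yaw=np.arctan2(d[1],d[0]);print("lever yaw",yaw,"expect",-np.pi/2-.019+1.145, w.mean(0))
k=w.mean(0)-[528.3,152.9];print(np.arctan2(k[1],k[0]),np.hypot(*k))
S=bot.read_state();print(S["t"],S["moment"],S["finger_force"],S["qvel"])
cv2.imwrite("pics/f.png",cv2.resize(s[130:200,200:300],None,fx=7,fy=7))
E
```

```text
[236 162  24   7 114] [247.52631579 164.65789474]
lever yaw -0.4316996 expect -0.44479632679489645 [615.39454873 109.95482149]
-0.4581018269689103 97.10689355619476
23.2583 [ 0.99365801 -0.39187365 -0.10559404] 39.948351765051484 [ 2.78257305e-06  1.37575148e-03 -1.31520494e-04 -5.33223214e-04
 -1.51095501e-03 -8.83135079e-04]
```

View pics/f.png

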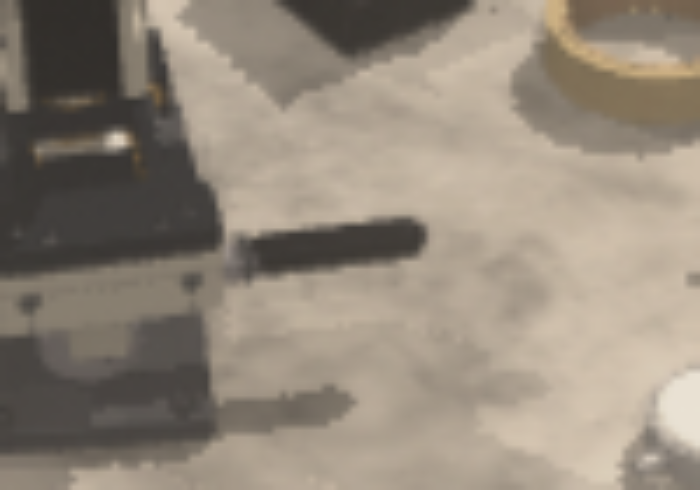

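The lever yaw matches the tool to 0.013 rad, and the handle is 97.1 mm from the axis. Allowing for the square's play, the cam is at about 1.05 rad, and it is held still. Handing in.

```bash
python3 -c "
from plant import bot
print(bot.close_job())"
```

```text
the job is handed in; nothing more can be done
None
```

I handed the job in at about 23 s with the lever fully seated and gripped at 40 N and the cam held still at an estimated 1.05 rad; the gripper hid the cam, so its angle comes from the lever's measured yaw, the pad force was not measured, and no verdict came back.

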